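Set the overload stop of a weighing cell and hold it

TASK

Set the overload stop of the weighing cell: stand the larger of the two steel check weights upright in the centre of the round pan, lowering it gently, and let it go. Then turn the black wing thumbscrew clockwise until it seats, back it off a quarter turn, and finish still gripping the thumbscrew there, so that its lock nut can be tightened: do not let go of it. Leave the smaller weight, the marker and the small bottle where they are.

Things in the scene. Friction and masses are not known exactly. Their poses are not given: they have to be found in the camera images.
- balance: White weighing cell, fixed to the bench: a flat housing 150 (its x) x 290 (its y) mm, top face 45 mm above the bench. Origin: centre of its underside, on the bench. Its front (blank display, three keys) faces its -x; the pan stands at y +80 mm, the thumbscrew at y -80 mm. Its yaw and place vary.
- pan_top (a point): Centre of the top face of the round steel pan, 90 mm in diameter, with a fine engraved ring 48 mm across round its centre. The empty pan's top is 72 mm above the bench.
- pan (a joint): How far the sprung pan is pressed down, m: 0 empty (upper stop), about 0.006 under the large weight alone, 0.018 at its bottom stop. It starts to sink at about 1.2 N and then takes 0.6 N for each mm; the bottom stop is reached with about 12 N in all and must not be hit.
- thumbscrew (a joint): Angle of the thumbscrew, rad; grows as it turns clockwise seen from above. 3.0 is seated (a hard stop); it starts 0.5 to 1.3 rad before that. It can be backed off as far as 0. A quarter turn back from seated is 1.43. At 0 the wing's long side lies along the balance's x axis, so the wing's yaw is the balance's yaw minus this angle. It does not rise or sink, stays where it is left and turns with about 0.05 N m.
- wing_mid (a point): Middle of the thumbscrew's upright black wing grip, on its vertical axis, 88 mm above the bench. The wing is a flat bar 40 mm long, 12 mm thick and 34 mm high (68 to 102 mm above the bench), with ribbed flat sides, over a steel stem 12 mm across. Below it are a fixed hex lock nut (26 mm wide, top at 61 mm) and a round boss (40 mm wide, top at 55 mm).
- weight_large: The larger steel check weight, about 0.5 kg: an upright cylinder 40 mm in diameter and 46 mm high with a narrow neck and a knob 24 mm across on top, 64 mm in all. Origin: centre of its underside, z up.
- weight_small: The smaller steel check weight, 0.2 kg, of the same shape: cylinder 28 mm in diameter and 32 mm high, 50 mm in all with its knob. Origin: centre of its underside. Leave it alone.
- marker: Loose marker pen lying to the left of the balance, 17 x 135 x 16 mm, its length along its own y. Origin: centre of its underside. Leave it alone.
- small_bottle: Loose small brown bottle, 34 mm in diameter, 64 mm high. Origin: centre of its underside. Leave it alone.
Things that resemble listed ones, but are neither listed nor needed, are in the scene too. What is shaped like the weight_large but red is not meant.

How it is judged:
By the outcome, as a careful person would: the job done as asked, in the order asked, and still so for the second after the job is handed in, while the arm keeps its last pose, push and grip.
It also fails if it takes over 58 s, if anything falls off the work surface, if the arm or the gripper's body presses on something with over 40 N, if the wrist force passes 120 N, or if a joint passes its speed limit or range.

ROBOT

A 7-joint arm with a two-finger parallel gripper is mounted at the origin on a cart in front of the work surface, level with it; the furniture and walls round the work are solid. World frame = base frame: x ahead of the robot, y to its left, z up, the work surface at z = 0. Lengths are in m, angles in rad, forces in N, time in s.
With the tool pointing down it reaches from about 0.35 to 0.9 m from the base axis. Payload 8.1 kg.
Tool frame: the origin (TCP) lies midway between the tips of the shut fingers; the grasp point (between the pads) lies 19 mm behind it (arm.pinch_z is the distance from the TCP to the grasp point, in m); z points along the fingers, y is the direction in which the jaws open and shut (so a half turn about z gives the same grasp; the last joint's range is limited). The gripper opens to 92 mm and grips with 3 to 60 N. Pads are 19 mm wide; open, the fingers measure 130 mm over their backs; the gripper's body (75 mm by 190 mm) begins 47 mm behind the grasp point.
Start: joints at [-1.298, 0.434, 0.025, 1.573, -0.012, 1.134, -0.075], TCP at [0.229, 0.581, 0.227] pointing down, gripper open.
Joint ranges: [-2.62, 2.62], [-0.44, 2.09], [-1.27, 1.32], [0.08, 2.57], [-1.32, 4.46], [0.12, 2], [-2.74, 2.74]. Speed limits (rad/s): [2.22, 2.22, 3.01, 3.01, 3.14, 3.14, 3.14].

INTERFACE

Orientations are given as a rotation vector (axis times angle).
In Python, from cell import arm, eyes gives the robot as it stands.
- The arm moves only by the tool apply_moves, never from a script. Its argument "targets" is one flat list of numbers, 5 for each row, row after row: the closure, from 0 (fully open) to 1 (shut), then the shift along the tool's x, y, z each as a share of 40 cm, from -1 to 1, then the turn about the tool's z as a share of pi/2 rad, from -1 to 1. A call has 1 to 20 rows; each row shifts and turns the commanded pose from where the row before left it, along the tool's axes as they then stand; what a row does not reach is not made up. A row lasts 1/8 s, in which the tool goes at most 62.5 mm and 10.7 degrees, less where a joint would pass 70% of its speed; a pose out of reach is approached as far as the arm can. A call with a number of a shift or a turn outside -1 to 1 is refused whole. A call with a gripper value outside its range is refused whole. The fingers move at their own pace and stop on an object; "grip_force" is the grip in N (left out, the last holds). Time passes only in rows, so rows that do not move let the fingers close. It gives the time, the measured TCP pose, the force and the opening at its end, in the units of the state.
- arm.observe(): the state, without advancing time (a new reading comes with each control period).
- eyes.get_image(name): name is "side" or "top" or "wrist"; returns the picture (384x512x3 uint8, red, green, blue); there is no depth.
- eyes.camera_params(name): a dict with "camera_matrix" (3x3 intrinsics, pixels), "xyz" and "attitude" of the camera in the world; the wrist camera has in their place "hand_eye" (4x4, takes a point from camera to tool coordinates, whose origin is the TCP and whose axes are the flange's). Camera axes: x right, y down, z forward; pixel columns grow to the right and rows downward; lengths in m; the calibration is good to about 2 mm. A picture is of the moment at which its call begins: read the wrist's pose just before it. camera_params takes no time and is no camera call.
- arm.sign_off(): hands the job in, once; it reports no verdict.
The state is a dict: "clock": time; "joints": joint angles; "dq": joint speeds; "joint_efforts": joint torques, N m; "position": TCP position; "ee_rot": TCP orientation; "force": force on the tool from outside, world axes, zero at the start; "ft_torque": the same for the moment, N m; "width": opening from 0.0 (shut) to 1.0 (fully open).
Only numpy, scipy, OpenCV 4.12 (cv2) and the standard library are available. Lean on these libraries where they do the work, as an engineer would, in place of code of your own. Each camera call takes 0.05 s, during which the arm holds its last target.

## Working session

There is one attempt and no reset: what is moved stays moved. The work goes in short steps, Python scripts to look and compute and a tool call to move; the robot and the scene stay as the last step left them, time stands still between calls to the robot, and variables do not carry over. Pictures are saved under pics/ and viewed, and the job is handed in when it is done.

Besides the shell and the picture viewer there is one more tool, called after "Request:" as name(argument=value, ...), one argument or row to a line, values as JSON. apply_moves: Moves the arm, as the interface text tells. Its arguments: {"type":"object","properties":{"targets":{"type":"array"},"grip_force":{"type":"number"}},"required":["targets"]}

```bash
mkdir -p pics; ls
python3 - <<'E'
from cell import arm, eyes
import cv2
s=arm.observe(); print(s, arm.pinch_z)
for n in ["side","top","wrist"]:
    print(n, eyes.camera_params(n))
    cv2.imwrite(f"pics/{n}0.png", eyes.get_image(n)[:,:,::-1])
E
```

```text
pics
{'clock': 0.0, 'joints': array([-1.29761756,  0.43517845,  0.02493265,  1.57411956, -0.01159189,
        1.13400296, -0.07510834]), 'dq': array([ 0.00128236, -0.00016849, -0.00096906, -0.00129662,  0.00333643,
       -0.00121828,  0.0008309 ]), 'joint_efforts': array([ 1.00992831e-03, -6.67836714e+01,  9.85711589e-01, -3.14462328e+01,
       -6.05970528e-02,  4.29360266e-02,  1.84651581e-04]), 'position': array([0.22921519, 0.58088549, 0.22596349]), 'ee_rot': array([-5.86833820e-01, -3.08613144e+00,  2.44287235e-03]), 'force': array([ 0.39537547, -0.21463744, -0.0040986 ]), 'ft_torque': array([ 0.00067781, -0.00904368,  0.02263172]), 'width': 1.0010473555298838} 0.0188
side {'camera_matrix': array([[377.98229224,   0.        , 256.95287984],
       [  0.        , 377.98229224, 194.08423549],
       [  0.        ,   0.        ,   1.        ]]), 'xyz': array([0.5542735 , 0.6681071 , 0.86176247]), 'attitude': array([-0.00439887,  2.95284254, -1.06198215])}
top {'camera_matrix': array([[352.19160154,   0.        , 256.79679246],
       [  0.        , 352.19160154, 191.25588855],
       [  0.        ,   0.        ,   1.        ]]), 'xyz': array([0.38880425, 0.03571771, 1.14973174]), 'attitude': array([-2.10836361,  2.1516181 , -0.21265543])}
wrist {'camera_matrix': array([[329.27024408,   0.        , 257.22430813],
       [  0.        , 329.27024408, 190.73064392],
       [  0.        ,   0.        ,   1.        ]]), 'hand_eye': array([[ 8.29515246e-04, -9.66695695e-01, -2.55927227e-01,
         6.87145933e-02],
       [ 9.99999533e-01,  9.28553702e-04, -2.66145996e-04,
         6.20908576e-04],
       [ 4.94924363e-04, -2.55926887e-01,  9.66696014e-01,
        -1.57706403e-01],
       [ 0.00000000e+00,  0.00000000e+00,  0.00000000e+00,
         1.00000000e+00]])}
```

View pics/top0.png

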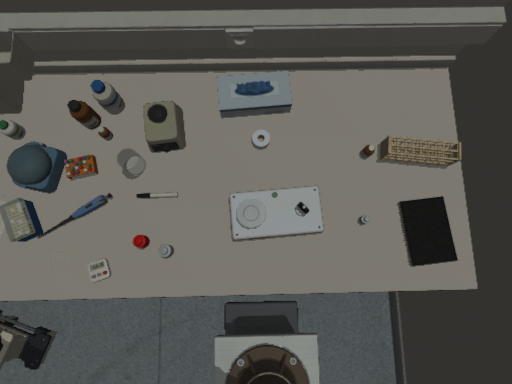

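View pics/side0.png

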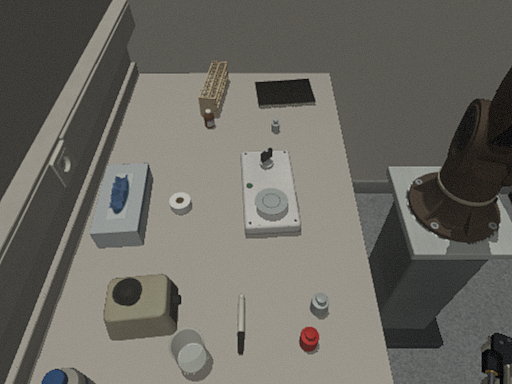

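View pics/wrist0.png

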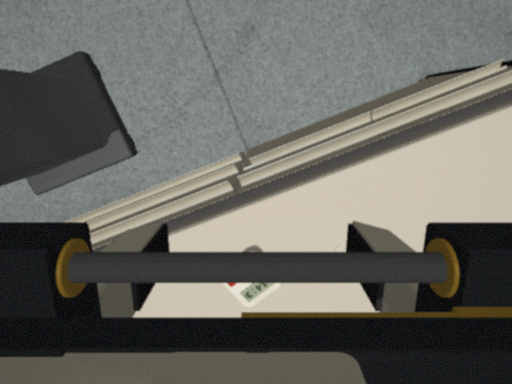

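```bash
cat > h.py <<'E'
import numpy as np, cv2
from scipy.spatial.transform import Rotation as R
from scipy.optimize import least_squares
from cell import arm, eyes
def cam(n,s=None):
    p=eyes.camera_params(n);K=p["camera_matrix"]
    if n=="wrist":
        T=np.eye(4);s=s or arm.observe();T[:3,:3]=R.from_rotvec(s["ee_rot"]).as_matrix();T[:3,3]=s["position"]
        T=T@p["hand_eye"];return K,T[:3,:3],T[:3,3]
    return K,R.from_rotvec(p["attitude"]).as_matrix(),np.array(p["xyz"])
def proj(P,c):
    K,A,t=c;q=(np.atleast_2d(P)-t)@A@K.T;return q[:,:2]/q[:,2:]
def back(uv,z,c):
    K,A,t=c;d=A@np.linalg.inv(K)@np.r_[uv,1];return t+d*(z-t[2])/d[2]
def tri(obs): # [(uv,cam)]
    return least_squares(lambda P:np.concatenate([proj(P,c)[0]-uv for uv,c in obs]),[.5,0,.05])
def crop(src,dst,x,y,w,h,f):
    im=cv2.imread(src)[y:y+h,x:x+w];cv2.imwrite(dst,cv2.resize(im,None,fx=f,fy=f,interpolation=cv2.INTER_CUBIC))
E
python3 - <<'E'
from h import *
crop("pics/top0.png","pics/t1.png",220,175,115,75,6)
crop("pics/top0.png","pics/t2.png",120,220,60,45,10)
crop("pics/side0.png","pics/s1.png",230,135,80,110,5)
crop("pics/side0.png","pics/s2.png",290,280,60,75,8)
s=arm.observe();print(R.from_rotvec(s["ee_rot"]).as_matrix().round(3))
for n in["top","side"]:
  K,A,t=cam(n);print(n,A.round(3),t)
print(back([165,251],.064,cam("top")),back([320,298],.064,cam("side")))
E
```

```text
[[-0.93   0.367 -0.   ]
 [ 0.367  0.93  -0.001]
 [-0.    -0.001 -1.   ]]
top [[-0.021 -0.983  0.184]
 [-1.     0.019 -0.015]
 [ 0.011 -0.185 -0.983]] [0.38880425 0.03571771 1.14973174]
side [[-1.    -0.001  0.004]
 [-0.004  0.771 -0.637]
 [-0.002 -0.637 -0.771]] [0.5542735  0.6681071  0.86176247]
[0.41370554 0.30104284 0.064     ] [0.41698941 0.30936419 0.064     ]
```

View pics/t1.png

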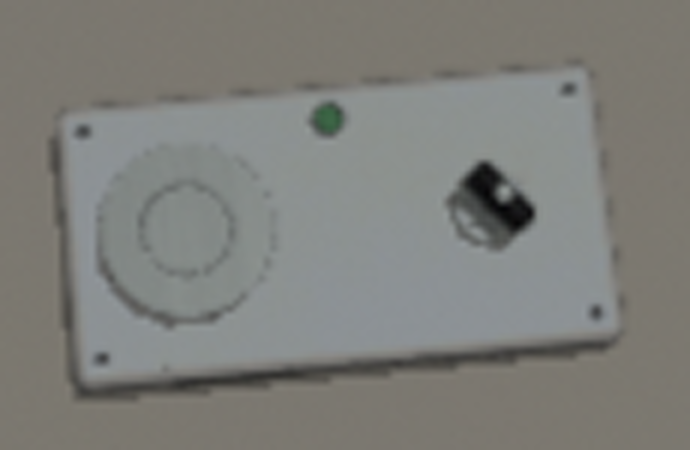

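View pics/t2.png

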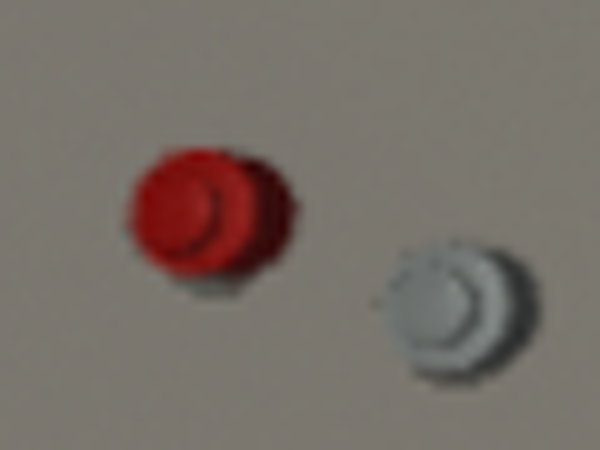

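View pics/s1.png

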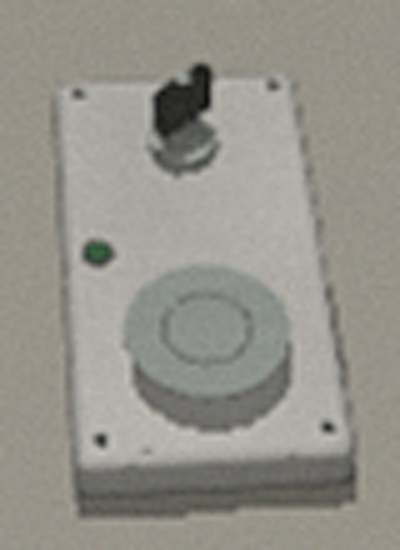

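View pics/s2.png

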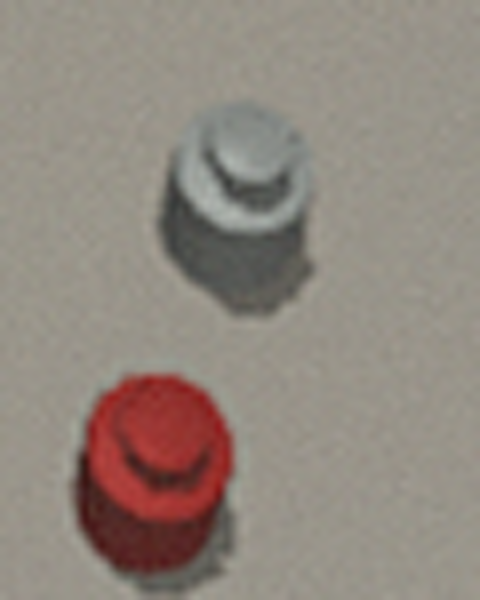

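Run:
```python
from h import *
t,s=cam("top"),cam("side")
T=lambda x,y,f,ox,oy:np.array([ox+(x+.5)/f-.5,oy+(y+.5)/f-.5])
a=[back(T(x,y,6,220,175),.045,t)for x,y in[(83,131),(568,89),(596,313),(101,358)]]
b=[back(T(x,y,5,230,135),.045,s)for x,y in[(100,440),(78,94),(273,85),(328,427)]]
for q in(a,b):
    q=np.array(q);print(q.round(4).tolist(),q.mean(0).round(4)); d=(q[0]+q[3]-q[1]-q[2]);e=q[0]+q[1]-q[2]-q[3];print("yaw",np.arctan2(-d[0],d[1]),np.arctan2(e[1],e[0]),np.linalg.norm(d)/2,np.linalg.norm(e)/2)
print("pan",back(T(186.5,229,6,220,175),.072,t),back(T(206,328,5,230,135),.072,s))
print("wl knob",back(T(440,302,10,120,220),.064,t),back(T(252,145,8,290,280),.064,s),"sh",back(T(447,308,10,120,220),.046,t),back(T(242,168,8,290,280),.046,s))
for n,c,f,ox,oy in(("top",t,6,220,175),("side",s,5,230,135)):
  yaw=0.06
```

```text
[[0.5809, 0.0933, 0.045], [0.5986, -0.1654, 0.045], [0.4791, -0.1739, 0.045], [0.461, 0.0851, 0.045]] [ 0.5299 -0.0403  0.045 ]
yaw 0.06903712409276173 0.06994536646747364 0.25948434859808994 0.1200084132206142
[[0.5779, 0.091, 0.045], [0.5956, -0.169, 0.045], [0.4753, -0.177, 0.045], [0.4571, 0.0823, 0.045]] [ 0.5265 -0.0432  0.045 ]
yaw 0.06925044827155621 0.06939637070174283 0.2602632022209658 0.12083799860083543
pan [0.52413821 0.03932008 0.072     ] [0.52158769 0.03679072 0.072     ]
wl knob [0.41753966 0.30552646 0.064     ] [0.41454428 0.30862039 0.064     ] sh [0.41614432 0.30779875 0.046     ] [0.41494655 0.30742143 0.046     ]
```

Request:
apply_moves(
  targets=[0,0,0,0,0.11,0,0,0,0,0.11,0,0,0,0,0.11,0,0,0,0,0.11,0,0,0,0,0.11,0,0,0,0,0.11,0,0,0,0,0.11,0,0,0,0,0.11,0,0,0,0,0.11,0,-0.068,0.097,0.013,0,0,-0.068,0.097,0.013,0,0,-0.068,0.097,0.013,0,0,-0.068,0.097,0.013,0,0,-0.068,0.097,0.013,0,0,-0.068,0.097,0.013,0,0,-0.068,0.097,0.013,0,0,0,0,0,0,0,0,0,0,0],
  grip_force=25,
)

```text
clock: 2.4
position: [0.4161, 0.308, 0.1902]
ee_rot: [-2.583, -1.787, 0.0]
force: [0.6, 0.8, -0.7]
width: 1.002
```

Run:
```python
from h import *
s=arm.observe();print(s["clock"],s["joints"].round(3),s["position"].round(4),R.from_rotvec(s["ee_rot"]).as_matrix().round(4).tolist())
c=cam("wrist",s);cv2.imwrite("pics/w1.png",eyes.get_image("wrist")[:,:,::-1])
print(proj([[.4155,.3075,.064],[.4155,.3075,0]],c))
```

```text
2.4 [-1.102  0.309  0.465  1.909 -0.168  0.961 -0.92 ] [0.4161 0.308  0.1902] [[0.3524, 0.9358, -0.0004], [0.9358, -0.3524, 0.0003], [0.0001, -0.0005, -1.0]]
[[256.85250121 184.85410938]
 [256.89542645 170.68212546]]
```

View pics/w1.png

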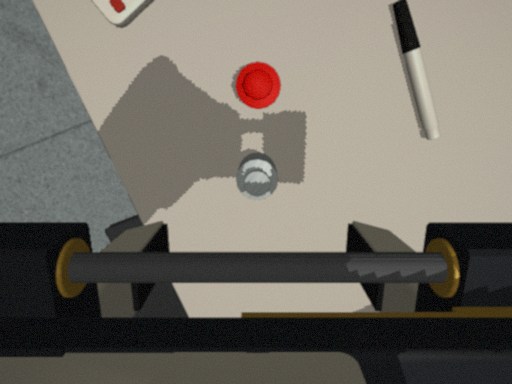

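Run:
```python
from h import *
crop("pics/w1.png","pics/w1c.png",225,140,65,70,8)
c=cam("wrist")
im=cv2.imread("pics/w1c.png")
th=np.linspace(0,6.28,60)
def P(p):return ((p-[225,140]+.5)*8-.5).round().astype(int)
for z,r in((.064,.012),(.046,.020),(0,.02)):
  q=proj(np.c_[.4155+r*np.cos(th),.3075+r*np.sin(th),0*th+z],c)
  cv2.polylines(im,[P(q)],True,(0,255,0),1)
cv2.imwrite("pics/w1d.png",im)
```

```text
(no output)
```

View pics/w1d.png

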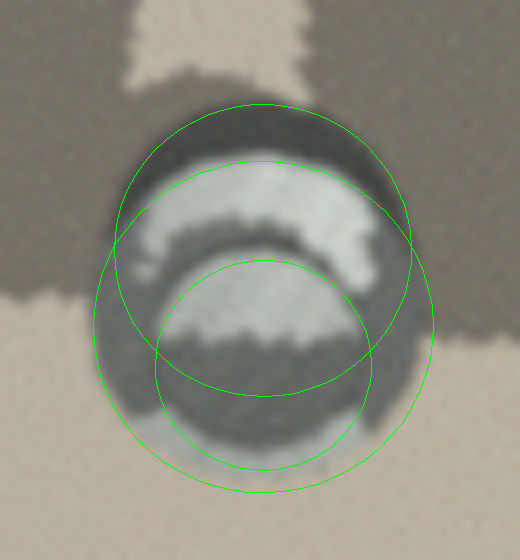

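Request:
apply_moves(
  targets=[0,0.0026,-0.0025,0.08,0,0,0,0,0.08,0,0,0,0,0.08,0,0,0,0,0.08,0,0,0,0,0.08,0,0,0,0,0.03,0,0,0,0,0.015,0,0,0,0,0,0,1,0,0,0,0,1,0,0,0,0,1,0,0,0,0,1,0,0,0,0,1,0,0,0,0,1,0,0,0,0],
  grip_force=30,
)

```text
clock: 4.2
position: [0.4159, 0.3088, 0.0123]
ee_rot: [-2.583, -1.788, -0.0]
force: [-0.3, 0.6, 0.2]
width: 0.427
```

Request:
apply_moves(
  targets=[1,0,0,-0.03,0,1,0,0,-0.075,0,1,0,0,-0.11,0,1,0,0,-0.11,0,1,-0.05,0.045,0,0,1,-0.08,0.072,0,0,1,-0.08,0.072,0,0,1,-0.09,0.082,0,0,1,-0.09,0.082,0,0,1,-0.08,0.072,0,0,1,-0.05,0.046,0,0,1,-0.02,0.018,0,0,1,0,0,0,0,1,0,0,0,0],
)

```text
clock: 5.95
position: [0.5223, 0.0393, 0.1422]
ee_rot: [-2.581, -1.789, 0.0]
force: [0.0, 1.5, -5.6]
width: 0.429
```

Run:
```python
from h import *
s=arm.observe();print(s["clock"],s["position"].round(4),s["force"],s["width"])
c=cam("wrist",s);i=eyes.get_image("wrist")[:,:,::-1].copy();cv2.imwrite("pics/w2.png",i)
cv2.imwrite("pics/top2.png",eyes.get_image("top")[:,:,::-1]);cv2.imwrite("pics/side2.png",eyes.get_image("side")[:,:,::-1])
th=np.linspace(0,6.28,60)
for x,y,z,r in((.5228,.038,.072,.045),(.5228,.038,.072,.024),(.5335,-.1217,.055,.02),(.5335,-.1217,.102,.02)):
  q=proj(np.c_[x+r*np.cos(th),y+r*np.sin(th),0*th+z],c).round().astype(int)
  cv2.polylines(i,[q],True,(0,255,0),1)
cv2.imwrite("pics/w2d.png",i)
crop("pics/top2.png","pics/top2c.png",220,160,115,90,6);crop("pics/side2.png","pics/side2c.png",210,110,110,140,4)
```

```text
5.95 [0.5223 0.0393 0.1422] [ 0.01807767  1.50493664 -5.59103059] 0.4292313262755064
```

View pics/w2d.png

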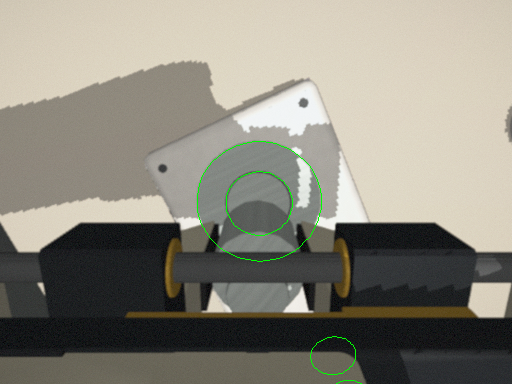

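View pics/side2c.png

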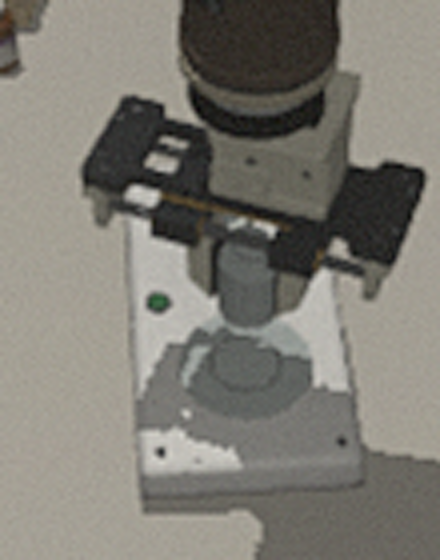

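View pics/w2.png

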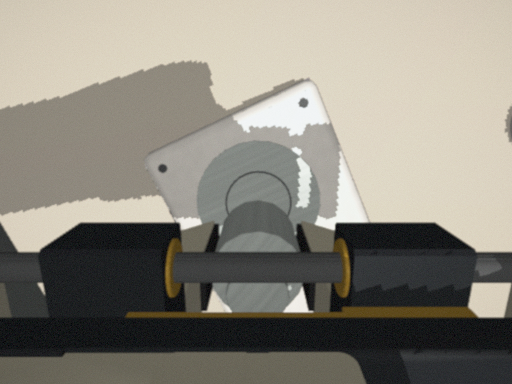

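Run:
```python
from h import *
s=arm.observe();c=cam("wrist",s)
i=cv2.imread("pics/w2.png")
i=cv2.resize(i[130:330,170:345],None,fx=4,fy=4,interpolation=cv2.INTER_CUBIC)
th=np.linspace(0,6.28,90)
A=R.from_rotvec(s["ee_rot"]).as_matrix()
def d(p,r,col):
  q=proj(np.c_[p[0]+r*np.cos(th),p[1]+r*np.sin(th),0*th+p[2]],c)
  cv2.polylines(i,[((q-[170,130]+.5)*4-.5).round().astype(int)],True,col,1)
d((.5228,.038,.072),.045,(0,255,0));d((.5228,.038,.072),.024,(0,255,0))
w=s["position"]+A@[0,0,.0123];d(w,.02,(0,0,255))
cv2.imwrite("pics/w2e.png",i)
```

```text
(no output)
```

View pics/w2e.png

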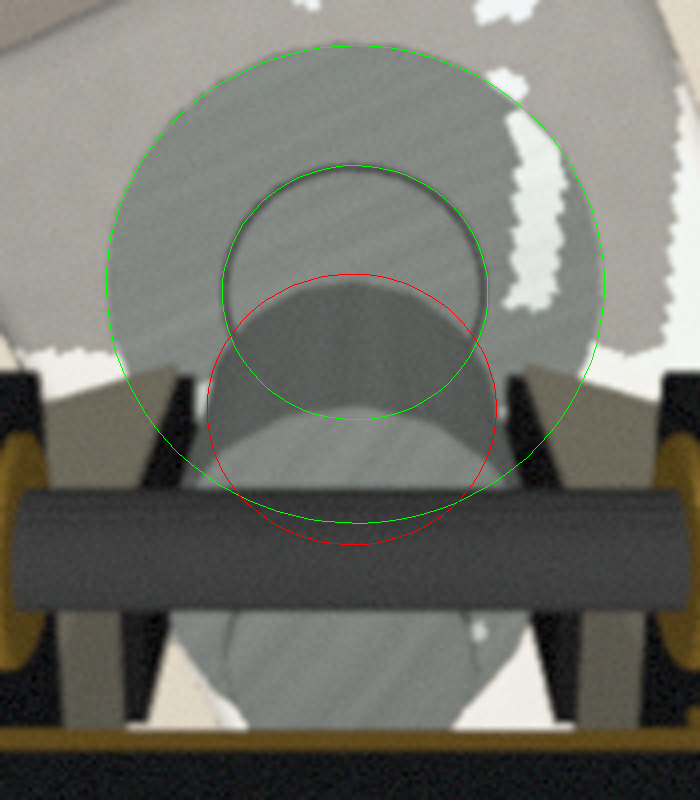

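Request:
apply_moves(
  targets=[1,0,0.0023,0.03,0,1,0,0,0.04,0,1,0,0,0.03,0,1,0,0,0.02,0,1,0,0,0.012,0,1,0,0,0.005,0,1,0,0,0.0025,0,1,0,0,0.0025,0,1,0,0,0.0025,0,1,0,0,0,0],
)

```text
clock: 7.35
position: [0.5237, 0.0374, 0.0846]
ee_rot: [2.583, 1.788, 0.0]
force: [-0.6, -0.9, -5.4]
width: 0.426
```

Run:
```python
from h import *
s=arm.observe();print(s["position"].round(4),s["force"])
```

```text
[0.5237 0.0374 0.0846] [-0.6249911  -0.87865577 -5.4051841 ]
```

Request:
apply_moves(
  targets=[1,0.003,-0.0025,-0.003,0,1,0,0,0,0,1,0,0,0,0],
)

```text
clock: 7.72
position: [0.5232, 0.0389, 0.0858]
ee_rot: [2.583, 1.788, 0.0]
force: [-0.1, -0.3, -5.0]
width: 0.428
```

Run:
```python
from h import *
s=arm.observe();print(s["position"].round(4),s["force"])
c=cam("wrist",s)
i=eyes.get_image("wrist")[:,:,::-1]
i=cv2.resize(i[130:330,170:345],None,fx=4,fy=4,interpolation=cv2.INTER_CUBIC)
cv2.imwrite("pics/w3r.png",i)
th=np.linspace(0,6.28,90)
A=R.from_rotvec(s["ee_rot"]).as_matrix()
def d(p,r,col):
  q=proj(np.c_[p[0]+r*np.cos(th),p[1]+r*np.sin(th),0*th+p[2]],c)
  cv2.polylines(i,[((q-[170,130]+.5)*4-.5).round().astype(int)],True,col,1)
d((.5228,.038,.072),.045,(0,255,0));d((.5228,.038,.072),.024,(0,255,0))
w=s["position"]+A@[-.0011,0,.0123];d(w,.02,(0,0,255))
cv2.imwrite("pics/w3.png",i)
```

```text
[0.5232 0.0389 0.0858] [-0.0835164  -0.3165843  -4.95297635]
```

View pics/w3.png

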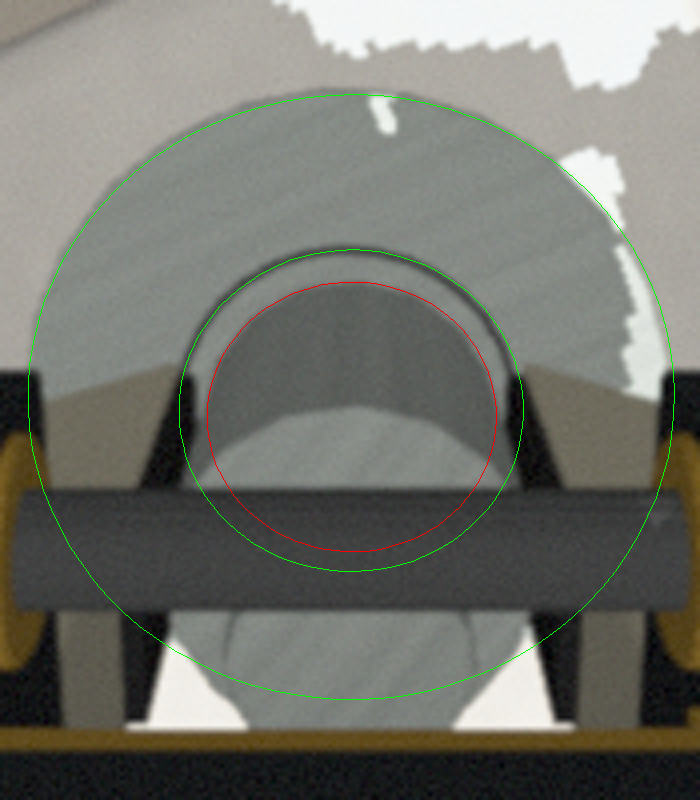

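Request:
apply_moves(
  targets=[1,0.001,0,0.002,0,1,0,0,0.002,0,1,0,0,0.002,0,1,0,0,0.002,0,1,0,0,0.002,0,1,0,0,0.002,0,1,0,0,0,0,1,0,0,0,0],
)

```text
clock: 8.78
position: [0.5234, 0.0393, 0.081]
ee_rot: [-2.583, -1.788, -0.0]
force: [-0.8, 0.4, -1.6]
width: 0.428
```

Request:
apply_moves(
  targets=[1,0,0,0.002,0,1,0,0,0.002,0,1,0,0,0.002,0,1,0,0,0,0,1,0,0,0,0],
)

```text
clock: 9.4
position: [0.5234, 0.0393, 0.0786]
ee_rot: [-2.583, -1.788, -0.0]
force: [-1.1, 0.9, -0.7]
width: 0.428
```

Request:
apply_moves(
  targets=[1,0,0,0.001,0,1,0,0,0,0,0.55,0,0,0,0,0.5,0,0,0,0,0.4,0,0,0,0,0.3,0,0,0,0,0.3,0,0,0,0],
  grip_force=10,
)

```text
clock: 10.28
position: [0.5234, 0.0392, 0.0781]
ee_rot: [2.583, 1.788, 0.0]
force: [0.1, 0.0, 0.1]
width: 0.695
```

Run:
```python
from h import *
s=arm.observe();print(s["position"].round(4),s["force"])
cv2.imwrite("pics/w4.png",eyes.get_image("wrist")[:,:,::-1])
```

```text
[0.5234 0.0392 0.0781] [0.07748123 0.02946001 0.05534253]
```

View pics/w4.png

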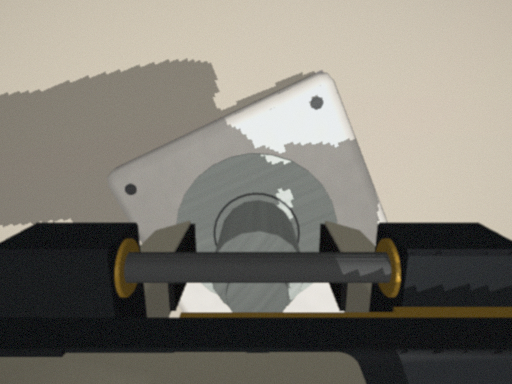

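Request:
apply_moves(
  targets=[0,0,0,-0.03,0,0,0,0,-0.07,0,0,0,0,-0.12,0,0,0,0,-0.1,0,0,-0.05,0.023,-0.01,0,0,-0.09,0.04,0,0,0,-0.1,0.045,0,0,0,-0.09,0.04,0,0,0,-0.038,0.017,0,0,0,0,0,0,0,0,0,0,0,0],
)

```text
clock: 11.7
position: [0.5334, -0.1199, 0.2101]
ee_rot: [-2.581, -1.79, -0.001]
force: [0.4, 0.1, 0.7]
width: 1.004
```

Run:
```python
from h import *
s=arm.observe();print(s["clock"],s["position"].round(4),s["force"],s["joints"].round(2))
c=cam("wrist",s)
i=eyes.get_image("wrist")[:,:,::-1].copy()
cv2.imwrite("pics/w5.png",i)
for n in("top","side"): cv2.imwrite(f"pics/{n}5.png",eyes.get_image(n)[:,:,::-1])
print(proj([[.5335,-.1217,.102],[.5335,-.1217,.055]],c))
crop("pics/top5.png","pics/top5c.png",220,160,115,90,6);crop("pics/side5.png","pics/side5c.png",210,110,110,140,4)
```

```text
11.7 [ 0.5334 -0.1199  0.2101] [0.40803352 0.12094628 0.72852916] [-0.32  0.35  0.59  1.82 -0.23  1.04  0.  ]
[[258.27313528 191.27528531]
 [258.11091104 178.89668606]]
```

View pics/w5.png

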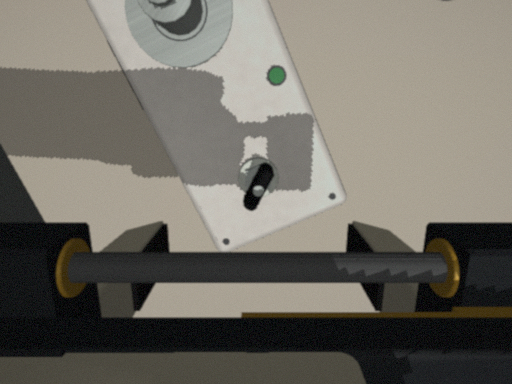

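View pics/side5c.png

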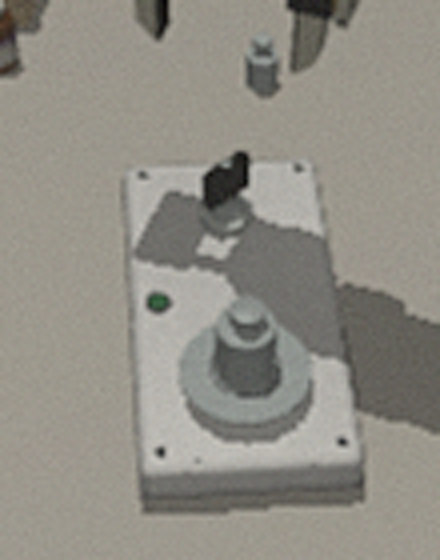

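View pics/top5c.png

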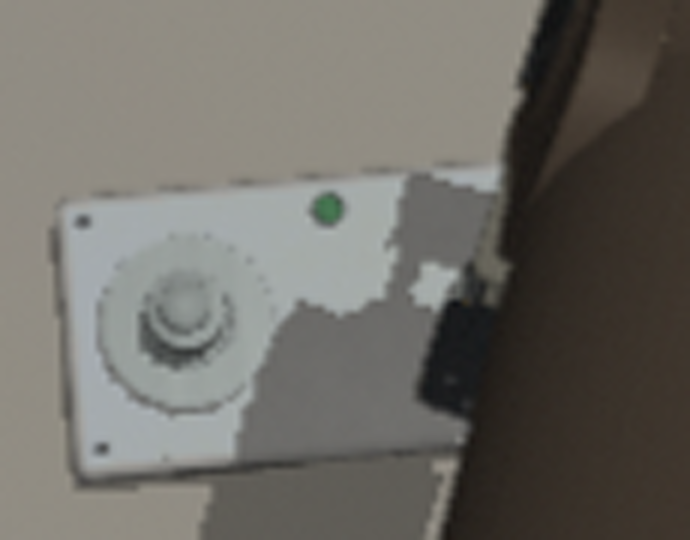

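Run:
```python
from h import *
s=arm.observe();c=cam("wrist",s)
im=cv2.imread("pics/w5.png");F=10;ox,oy=225,150
b=cv2.resize(im[oy:oy+75,ox:ox+70],None,fx=F,fy=F,interpolation=cv2.INTER_CUBIC)
i=b.copy()
def P(X):return ((proj(X,c)-[ox,oy]+.5)*F-.5).round().astype(int)
th=np.linspace(0,6.28,60)
def box(x,y,yaw,col):
  for z in(.068,.102):
    q=np.array([[.02,.006],[-.02,.006],[-.02,-.006],[.02,-.006]])@np.array([[np.cos(yaw),np.sin(yaw)],[-np.sin(yaw),np.cos(yaw)]])
    cv2.polylines(i,[P(np.c_[q+[x,y],[z]*4])],True,col,1)
x,y=.5335,-.1217
cv2.polylines(i,[P(np.c_[x+.02*np.cos(th),y+.02*np.sin(th),0*th+.055])],True,(255,0,0),1)
# fit: angle candidates by darkness
g=cv2.cvtColor(im,cv2.COLOR_BGR2GRAY)
def mask(x,y,yaw):
  m=np.zeros((384*4,512*4),np.uint8);q=np.array([[.02,.006],[-.02,.006],[-.02,-.006],[.02,-.006]])@np.array([[np.cos(yaw),np.sin(yaw)],[-np.sin(yaw),np.cos(yaw)]])
  pts=np.vstack([proj(np.c_[q+[x,y],[z]*4],c) for z in(.068,.102)])
  h=cv2.convexHull(((pts+.5)*4-.5).astype(np.float32)).round().astype(np.int32)
  cv2.fillConvexPoly(m,h,255);return cv2.resize(m,(512,384),interpolation=cv2.INTER_AREA)/255.
D=np.zeros(g.shape);sub=(g<60).astype(float)[150:222,232:285]
best=[]
for a in np.arange(1.6,2.6,.02):
  for dx in np.arange(-.004,.0041,.001):
    for dy in np.arange(-.004,.0041,.001):
      m=mask(x+dx,y+dy,.069-a)[150:222,232:285];best.append((np.abs(m-sub).sum(),a,dx,dy))
best.sort();print(best[:8])
e,a,dx,dy=best[0];box(x+dx,y+dy,.069-a,(0,255,0))
cv2.imwrite("pics/w5d.png",i)
```

```text
[(np.float64(291.46666666666664), np.float64(2.420000000000001), np.float64(0.001), np.float64(0.002)), (np.float64(292.4627450980392), np.float64(2.420000000000001), np.float64(-0.001), np.float64(0.0)), (np.float64(292.6470588235294), np.float64(2.400000000000001), np.float64(0.0), np.float64(0.001)), (np.float64(293.964705882353), np.float64(2.400000000000001), np.float64(-0.001), np.float64(0.0)), (np.float64(295.321568627451), np.float64(2.440000000000001), np.float64(0.001), np.float64(0.001)), (np.float64(295.33333333333337), np.float64(2.380000000000001), np.float64(-0.001), np.float64(0.0)), (np.float64(295.58039215686273), np.float64(2.400000000000001), np.float64(0.001), np.float64(0.002)), (np.float64(296.156862745098), np.float64(2.420000000000001), np.float64(0.0), np.float64(0.0))]
```

View pics/w5d.png

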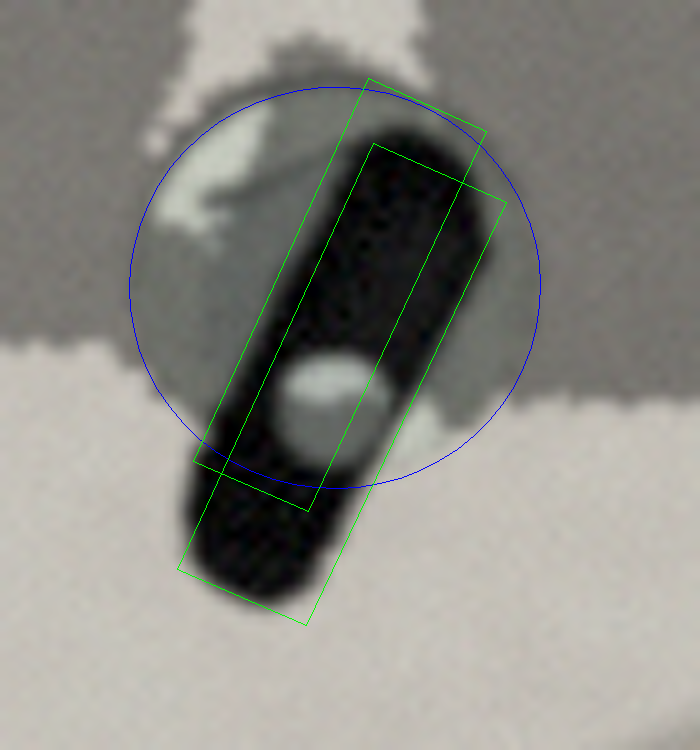

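Request:
apply_moves(
  targets=[0,0,0,0,0.09,0,0,0,0,0.09,0,0,0,0,0.087,0,-0.001,0.003,0.12,0,0,0,0,0.1,0,0,0,0,0.08,0,0,0,0,0.03,0,0,0,0,0.02,0,0,0,0,0,0,0,0,0,0,0],
)

```text
clock: 13.1
position: [0.5345, -0.123, 0.0711]
ee_rot: [2.898, 1.21, 0.002]
force: [0.0, -0.1, 1.5]
width: 0.998
```

```bash
cat > st.py <<'E'
from h import *
s=arm.observe();A=R.from_rotvec(s["ee_rot"]).as_matrix()
jaw=np.arctan2(A[1,1],A[0,1]); wing=jaw+np.pi/2; th=(.069-wing)%np.pi
print(s["clock"],s["position"].round(4),"F",s["force"].round(2),"Ftool",(A.T@s["force"]).round(2),"T",s["ft_torque"].round(3),"jaw",jaw.round(4),"theta mod pi",th.round(3),"w",round(s["width"]*92,1),s["joints"].round(2)[[4,6]])
E
cat > v.py <<'E'
import sys
from h import *
cv2.imwrite(f"pics/{sys.argv[1]}.png",eyes.get_image("wrist")[:,:,::-1])
E
python3 st.py; python3 v.py w6
```

```text
13.1 [ 0.5345 -0.123   0.0711] F [ 0.04 -0.11  1.47] Ftool [-0.05  0.11 -1.47] T [-0.048  0.116 -0.002] jaw -0.7796 theta mod pi 2.419 w 91.8 [-0.43 -0.23]
```

View pics/w6.png

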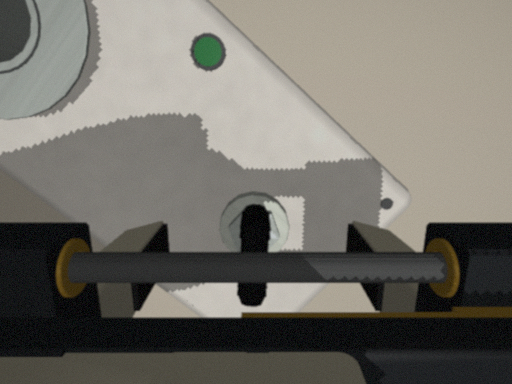

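Request:
apply_moves(
  targets=[0,0.003,-0.0035,0,0,0.5,0,0,0,0,0.7,0,0,0,0,0.8,0,0,0,0,0.8,0,0,0,0,0.8,0,0,0,0],
  grip_force=10,
)

```text
clock: 13.9
position: [0.5337, -0.1211, 0.0701]
ee_rot: [2.899, 1.211, 0.0]
force: [-0.6, 0.5, -1.3]
width: 0.507
```

```bash
python3 st.py; python3 v.py w7;python3 -c "
from h import *
crop('pics/w7.png','pics/w7c.png',150,170,220,150,3)"
```

```text
13.9 [ 0.5337 -0.1211  0.0701] F [-0.58  0.45 -1.29] Ftool [-0.09 -0.73  1.29] T [-0.057  0.135 -0.008] jaw -0.7796 theta mod pi 2.419 w 46.6 [-0.43 -0.23]
```

View pics/w7c.png

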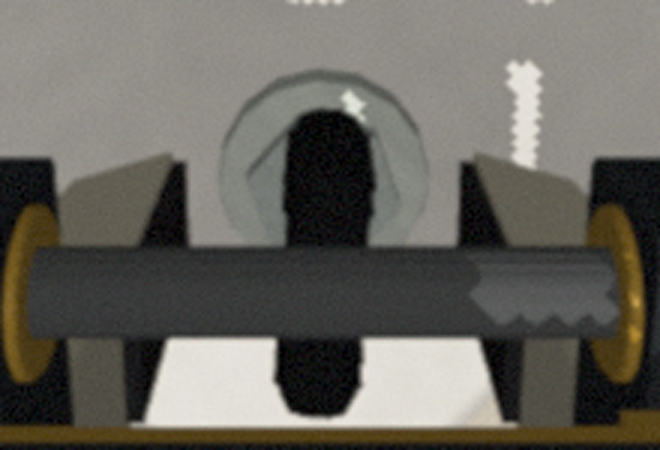

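Request:
apply_moves(
  targets=[1,0,0,0,0,1,0,0,0,0,1,0,0,0,0,1,0,0,0,0,1,0,0,0,0,1,0,0,0,0],
  grip_force=20,
)

```text
clock: 14.7
position: [0.5337, -0.1212, 0.0702]
ee_rot: [2.899, 1.211, 0.0]
force: [-0.0, -0.9, -0.7]
width: 0.127
```

```bash
python3 st.py
```

```text
14.7 [ 0.5337 -0.1212  0.0702] F [-0.01 -0.85 -0.71] Ftool [-0.61  0.59  0.71] T [-0.28  -0.03   0.001] jaw -0.7796 theta mod pi 2.419 w 11.7 [-0.43 -0.23]
```

Request:
apply_moves(
  targets=[1,0,0,0,0.03,1,0,0,0,0.03,1,0,0,0,0.03,1,0,0,0,0.03,1,0,0,0,0.03,1,0,0,0,0.03,1,0,0,0,0.03,1,0,0,0,0.03,1,0,0,0,0.03,1,0,0,0,0.01],
)

```text
clock: 15.95
position: [0.5338, -0.1213, 0.0702]
ee_rot: [3.093, 0.546, 0.0]
force: [1.4, -3.5, -2.3]
width: 0.131
```

```bash
python3 st.py
```

```text
15.95 [ 0.5338 -0.1213  0.0702] F [ 1.45 -3.51 -2.26] Ftool [0.16 3.79 2.26] T [-1.059 -0.512  0.074] jaw -1.2211 theta mod pi 2.861 w 12.1 [-0.53 -0.57]
```

Request:
apply_moves(
  targets=[1,0,0,0,0.01,1,0,0,0,0.01,1,0,0,0,0.01,1,0,0,0,0.01,1,0,0,0,0.01],
)

```text
clock: 16.58
position: [0.5338, -0.1213, 0.0702]
ee_rot: [3.112, 0.426, 0.001]
force: [3.3, -5.1, -1.5]
width: 0.128
```

```bash
python3 st.py
```

```text
16.575 [ 0.5338 -0.1213  0.0702] F [ 3.27 -5.07 -1.49] Ftool [1.79 5.76 1.49] T [-1.052 -0.468  0.017] jaw -1.2988 theta mod pi 2.939 w 11.7 [-0.55 -0.63]
```

Request:
apply_moves(
  targets=[1,0,0,0,0.01,1,0,0,0,0.01,1,0,0,0,0.01,1,0,0,0,0],
)

```text
clock: 17.08
position: [0.5338, -0.1214, 0.0702]
ee_rot: [3.121, 0.353, 0.001]
force: [3.1, -3.8, -2.8]
width: 0.127
```

```bash
python3 st.py
```

```text
17.075 [ 0.5338 -0.1214  0.0702] F [ 3.13 -3.76 -2.84] Ftool [2.21 4.36 2.84] T [-1.091 -0.521 -0.065] jaw -1.3458 theta mod pi 2.986 w 11.7 [-0.56 -0.67]
```

Request:
apply_moves(
  targets=[1,0,0,0,0.01,1,0,0,0,0.01,1,0,0,0,0],
)

```text
clock: 17.45
position: [0.5339, -0.1213, 0.0702]
ee_rot: [3.126, 0.305, 0.001]
force: [1.8, -4.0, -1.5]
width: 0.132
```

```bash
python3 st.py
```

```text
17.45 [ 0.5339 -0.1213  0.0702] F [ 1.83 -3.99 -1.45] Ftool [1.02 4.26 1.45] T [-1.137 -0.535  0.377] jaw -1.3763 theta mod pi 3.016 w 12.2 [-0.57 -0.69]
```

Request:
apply_moves(
  targets=[1,0,0,0,-0.02,1,0,0,0,-0.04,1,0,0,0,-0.05,1,0,0,0,-0.05,1,0,0,0,-0.05,1,0,0,0,-0.05,1,0,0,0,-0.05,1,0,0,0,-0.05,1,0,0,0,-0.05,1,0,0,0,-0.05,1,0,0,0,-0.05,1,0,0,0,-0.05,1,0,0,0,-0.05,1,0,0,0,-0.05,1,0,0,0,-0.05,1,0,0,0,-0.05,1,0,0,0,-0.05,1,0,0,0,-0.05,1,0,0,0,-0.05,1,0,0,0,-0.03],
)

```text
clock: 19.95
position: [0.5334, -0.121, 0.0702]
ee_rot: [-2.105, -2.331, 0.0]
force: [0.9, -2.5, -0.8]
width: 0.13
```

```bash
python3 st.py
```

```text
19.95 [ 0.5334 -0.121   0.0702] F [ 0.93 -2.49 -0.78] Ftool [-2.58  0.67  0.78] T [-0.667 -0.34  -0.052] jaw 0.1016 theta mod pi 1.538 w 12.0 [-0.24  0.46]
```

Request:
apply_moves(
  targets=[1,0,0,0,-0.03,1,0,0,0,-0.03,1,0,0,0,-0.009,1,0,0,0,0,1,0,0,0,0,1,0,0,0,0],
)

```text
clock: 20.7
position: [0.5333, -0.121, 0.0701]
ee_rot: [-1.978, -2.44, 0.0]
force: [-1.1, -1.5, 3.8]
width: 0.129
```

```bash
python3 st.py; python3 v.py w8
python3 - <<'E'
from h import *
for n in("top","side"): cv2.imwrite(f"pics/{n}8.png",eyes.get_image(n)[:,:,::-1])
crop("pics/side8.png","pics/side8c.png",200,100,120,145,4)
E
```

```text
20.7 [ 0.5333 -0.121   0.0701] F [-1.06 -1.51  3.82] Ftool [-1.26 -1.35 -3.82] T [-0.575  0.387  0.059] jaw 0.2083 theta mod pi 1.432 w 11.9 [-0.22  0.55]
```

View pics/w8.png

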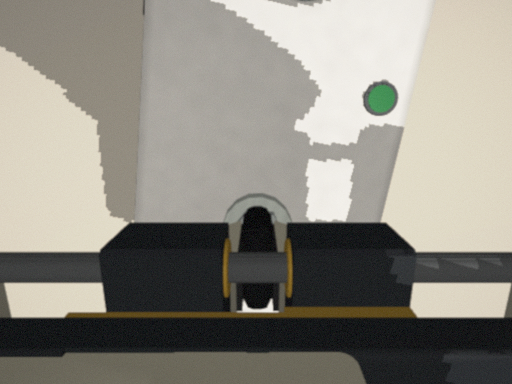

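View pics/side8c.png

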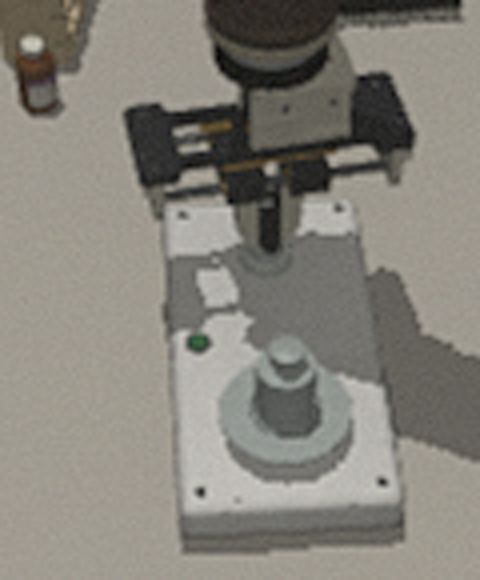

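View pics/top8.png

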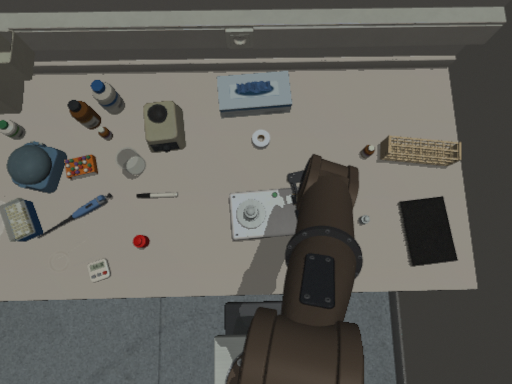

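```bash
python3 -c "
from cell import arm
arm.sign_off()"
```

```text
the job is handed in; nothing more can be done
```

The job is done and handed in at about 21 s of the 58 s allowed. The arm is still gripping the thumbscrew at its backed-off position.

- **Weight:** I gripped the large steel weight by its cylinder and centred it over the pan's ring in the wrist view. I lowered it in steps of about 0.8 mm until the force on the tool was near zero, then let it go. Later side and top views show it upright inside the engraved ring. I did not measure the pan's travel. The tool moved about 6 mm after contact, well short of the 18 mm bottom stop.
- **Seating:** I gripped the wing at 20 N and turned it clockwise from about 2.42 rad. The torque jumped to about 0.38 N m at a tool-derived angle of 3.016 rad, against 3.0 expected. Earlier readings had drifted from +0.07 to −0.07 N m, so I rely on that clear jump and the matching angle.
- **Back-off:** I then turned it back, and the final tool-derived angle is 1.432 rad against a target of 1.43. The jaws are about 11.9 mm apart, matching the 12 mm wing. The last side force was about 2 N and the vertical reading 3.8 N, possibly sensor drift.
- **Other objects:** The smaller weight, the marker and the small bottle appear in their original places in the final top view.

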